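# Close the pug mill's hopper and grease its bearing

## Task

The bench pug mill has just been loaded and is to be made ready to run. Shut its hopper lid fully, then take the push-type grease gun out of its stand and press its coupler squarely onto the tilted grease nipple of the bearing housing until it snaps on. Go on pushing in line with the nipple so that the gun goes in against its spring for at least 10 mm of its 15 mm stroke, and finish there, still gripping the gun and holding it pushed in; leave everything else on the bench where it is.

Things in the scene. Friction and masses are not known exactly. Their poses are not given: they have to be found in the camera images.
- lid (a joint): Hinge of the hopper lid, rad: 0 = shut, grows as it opens, 1.57 = upright, at most 1.9. The hinge is stiff (0.22 N m of friction): the lid stays where it is left and takes 1 to 4 N at the bar to move.
- lid_hinge (a point): Middle of the lid's hinge line on the rim of the pug mill's square hopper, 206 mm above the table. Axes are the mill's (a fixed bench machine): x along the hinge, y along its shaft towards the green bearing housing, gearbox and motor, z up. The shut lid runs 126 mm from here to -y (the nozzle's side), is 120 mm wide; open, it stands up and may lean over to +y.
- lid_bar (a point): Middle of the lid's handle, a dark round bar of 8 mm diameter, 70 mm long along x, on two 28 mm posts on the lid's outer face. It lies 95 mm from the hinge line along the lid and 32 mm off it. Axes are the lid's own: -y from the hinge to the free edge, z the outward normal (up when shut).
- nipple_top (a point): Centre of the flat top of the steel grease nipple, which stands on a boss on the shoulder of the green bearing housing between hopper and gearbox, 173 mm above the table. z points out along its axis, leaning 35 degrees (to the mill's -x); press along -z. 21 mm tall: cone head 10 mm wide, 7 mm high with its underside, neck 6 mm, foot 15 mm. Hopper 80 mm off to -y, gearbox 55 mm to +y.
- nipple: The grease nipple itself (see nipple_top); origin at its foot on the boss, 21 mm below its top, z along its axis.
- gun_barrel (a point): Middle of the grip of the grease gun: a knurled steel barrel, 30 mm in diameter, 70 mm long (32 mm of it on from here to the rear end), axis along z, which points to the gun's rear end: up, as the gun stands nose down. Below the barrel comes the head (40 mm diameter, 22 mm long), then the sliding nose with the coupler. Round: any grasp yaw will do. The gun weighs about 0.43 kg.
- gun: The push-type grease gun; origin at the centre of the underside of its head, 60 mm below gun_barrel, which rests on the stand; z to its rear end.
- coupler_mouth (a point): Centre of the open mouth of the coupler at the tip of the gun's nose, on the gun's axis, 125 mm from gun_barrel with the nose fully out. The flare is 23 mm wide outside and narrows inside from 17 mm to a 12 mm bore within 4 mm. Four sprung balls in the bore snap in behind the nipple's head at about 5 N. z points to the gun's rear.
- coupler_seat (a point): Bottom of the coupler's bore, 12 mm inside its mouth on the gun's axis: once snapped on, the nipple's top sits here, and gun_barrel is then 113 mm along the axis from the nipple's top, less what the nose has slid in.
- nose (a joint): How far the nose has slid into the gun, m: 0 = fully out, 0.015 = fully in. Its spring takes 9 N to start, more than the snap, and 15.8 N at the end of the stroke; it pushes the nose back out when the gun is no longer pressed.
- stand_hole (a point): Centre of the 31 mm hole in the top of the plywood gun stand (100 x 100 mm shelf, 85 mm above the table, fixed). The gun hangs in it nose down by the underside of its head, and is drawn straight up by at least 70 mm.
- pot_a: Bystander: small fired clay bowl, 60 mm wide, 36 mm high; origin under its centre.
- pot_b: Bystander: small fired clay bowl, 52 mm wide, 34 mm high.
- pot_c: Bystander: small fired clay bowl, 66 mm wide, 42 mm high.
- water_cup: Bystander: blue glazed cup, 84 mm wide, 80 mm high, beyond the stand.
- brush_tin: Bystander: tin of 80 mm diameter with brushes, 215 mm high in all.
- bottle: Bystander: green glass bottle, 68 mm wide, 240 mm high.
- rib: Bystander: wooden modelling stick, 190 mm long, 16 mm thick, lying in front.
Mind the look-alikes: they are no part of the job. Leave any green or purple look-alike of the gun alone.

How it is judged:
By the outcome, as a careful person would: the job done as asked, in the order asked, and still so for the second after the job is handed in, while the arm keeps its last pose, push and grip.
It also fails if it takes over 64 s, if anything falls off the work surface, if the arm or the gripper's body presses on something with over 40 N, if the wrist force passes 120 N, or if a joint passes its speed limit or range.

## Robot

A 7-joint arm with a two-finger parallel gripper is mounted at the origin on the work surface. World frame = base frame: x ahead of the robot, y to its left, z up, the work surface at z = 0. Lengths are in m, angles in rad, forces in N, time in s.
With the tool pointing down it reaches from about 0.35 to 0.9 m from the base axis. Payload 8.1 kg.
Tool frame: the origin (TCP) lies at the very end of the fingers, on their centre line; the grasp point (between the pads) lies 19 mm behind it (grasp_offset is the distance from the TCP to the grasp point, in m); z points along the fingers, y is the line along which they close (so a half turn about z gives the same grasp; the last joint's range is limited). The gripper opens to 92 mm and grips with 3 to 60 N. Pads are 19 mm wide; open, the fingers measure 130 mm over their backs; the gripper's body (75 mm by 190 mm) begins 47 mm behind the grasp point.
Start: joints at [-1.331, 0.434, 0.025, 1.573, -0.012, 1.134, -0.075], TCP at [0.21, 0.589, 0.227] pointing down, gripper open.
Joint ranges: [-2.62, 2.62], [-0.44, 2.09], [-1.27, 1.32], [0.08, 2.57], [-1.32, 4.46], [0.12, 2], [-2.74, 2.74]. Speed limits (rad/s): [2.22, 2.22, 3.01, 3.01, 3.14, 3.14, 3.14].

## Interface

Orientations are given as a rotation vector (axis times angle).
In Python, from cell import observe, get_image, camera_params, sign_off, silhouettes, grasp_offset gives the robot as it stands. The module is installed in compiled form; this text tells all that it offers.
- The arm moves only by the tool jog_arm, never from a script. Its argument "motion" is a list that holds one entry, the list of rows, each a list of 7 numbers: the shift along the tool's x, y, z in m, then the turn, a rotation vector about the tool's x, y, z in rad, then the closure, from -1 (fully open) to 1 (shut), so that 0 is half open. In form: [[[dx, dy, dz, wx, wy, wz, hand], ...]]. A call has 1 to 10 rows; each row is the pose to reach, as a shift and turn from the pose commanded when the call began, along the tool's axes at that moment; what a row does not reach only later rows make up. A row lasts 1/12 s, in which the tool goes at most 41.7 mm and 7.16 degrees, less where a joint would pass 70% of its speed; a pose out of reach is approached as far as the arm can. A call with a gripper value outside its range is refused whole. The fingers move at their own pace and stop on an object; "force" is the grip in N (left out, the last holds). Time passes only in rows, so rows that repeat a pose let the fingers close. It gives the time, the measured TCP pose, the force, the opening and the grip force at its end, in the units of the state.
- observe(): the state, without advancing time (a new reading comes with each control period).
- get_image(name): name is "scene" or "top"; returns the picture (420x560x3 uint8, red, green, blue); there is no depth.
- camera_params(name): a dict with "vertical_fov" (degrees; the focal length in pixels is half the picture's height over the tangent of half this angle, whatever the lens; pixels are square), "cx", "cy" (the principal point, pixels), "T" (4x4, takes a point from camera to world coordinates). Camera axes: x right, y down, z forward; pixel columns grow to the right and rows downward; lengths in m; the calibration is good to about 2 mm. A picture is of the moment at which its call begins. camera_params takes no time and is no camera call.
- sign_off(): hands the job in; it is judged then, once.
Trained networks look in the newest picture that a camera, given by its name, has taken for a name from the list of things; names that differ only in an ending like _2 or _b are one class to them, and where a whole thing is asked for, a point or a joint stands for the part that bears it (a point fixed in the world has none). Each returns a list of dicts, best first, with "p" (0 to 1); they miss things now and then, are a little off and sometimes report something else, mostly with a low value. They report only what shows in the picture. A call takes as long as a camera call. They do not tell look-alikes from the thing itself.
- silhouettes(query, camera): "mask" (420x560 bool, what is visible of it) and "pixel" ([column, row] in pixels, amid what is visible of it).
The state is a dict: "clock": time; "joints": joint angles; "dq": joint speeds; "joint_efforts": joint torques, N m; "position": TCP position; "ee_rot": TCP orientation; "force": force on the tool from outside, world axes, zero at the start; "ft_torque": the same for the moment, N m; "width": opening from 0.0 (shut) to 1.0 (fully open); "gripper_force": force on a finger pad.
Only numpy, scipy, OpenCV 4.12 (cv2) and the standard library are available. Lean on these libraries where they do the work, as an engineer would, in place of code of your own. Each camera call takes 0.05 s, during which the arm holds its last target. There are 200 camera calls.

## Working session

There is one attempt and no reset: what is moved stays moved. The work goes in short steps, Python scripts to look and compute and a tool call to move; the robot and the scene stay as the last step left them, time stands still between calls to the robot, and variables do not carry over. Pictures are saved under pics/ and viewed, at most 10 in all, crops included, and the job is handed in when it is done.

Besides the shell and the picture viewer there is one more tool, called after "Emit:" as name(argument=value, ...), one argument or row to a line, values as JSON. jog_arm: Moves the arm, as the interface text tells. Its arguments: {"type":"object","properties":{"motion":{"type":"array"},"force":{"type":"number"}},"required":["motion"]}

```bash
mkdir -p pics; ls; python3 - <<'E'
from cell import *
import cv2,numpy as np
for n in("scene","top"):
    im=get_image(n); cv2.imwrite(f"pics/{n}0.png",im[:,:,::-1]); p=camera_params(n); print(n,p["vertical_fov"],p["cx"],p["cy"],np.round(p["T"],4).tolist())
s=observe();print(s,grasp_offset)
E
```

```text
pics
scene 42.552006787046665 282.51766075900645 209.5314859293776 [[-0.5475, 0.6431, -0.5353, 1.2976], [0.8367, 0.4305, -0.3385, 0.3939], [0.0128, -0.6332, -0.7738, 1.2649], [0.0, 0.0, 0.0, 1.0]]
top 52.25184553356368 279.594614366725 211.94046891298333 [[0.0111, -0.9969, 0.0777, 0.4421], [-0.9999, -0.0106, 0.0069, -0.108], [-0.0061, -0.0778, -0.997, 1.4929], [0.0, 0.0, 0.0, 1.0]]
{'clock': 0.1, 'joints': array([-1.3306011 ,  0.43514615,  0.02496452,  1.57396054, -0.01158796,
        1.13396602, -0.07507442]), 'dq': array([ 0.0017517 , -0.00019966,  0.0013644 ,  0.00026057,  0.00030384,
       -0.00022729, -0.00095842]), 'joint_efforts': array([ 2.44373317e-03, -6.69120026e+01,  9.87607352e-01, -3.15146184e+01,
       -6.05969480e-02,  3.73950123e-02,  8.44495162e-05]), 'position': array([0.2099796, 0.5882225, 0.2260454]), 'ee_rot': array([-5.35858404e-01, -3.09545367e+00,  2.09168196e-03]), 'force': array([-0.44957265,  0.58872441, -0.38163077]), 'ft_torque': array([0.00642293, 0.01361096, 0.01000292]), 'gripper_force': 0.0, 'width': 1.0006542407783274} 0.0188
```

View pics/scene0.png

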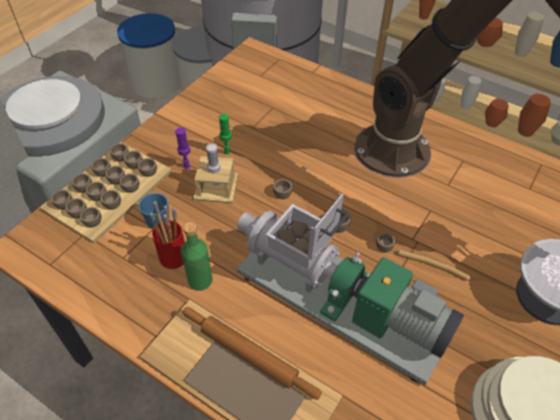

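View pics/top0.png

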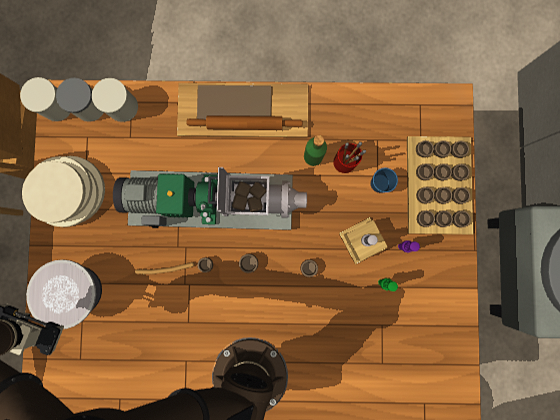

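The scene shows the mill with the lid upright at (325,222), the steel gun in the plywood stand at (213,165), and purple (183,147) and green (226,133) look-alikes. In the top view, the stand and gun are at (370,240), the lid's edge at (222,190), and the nipple area on the green housing around (205,205).

```bash
cat > h.py <<'E'
from cell import *
import cv2,numpy as np
from scipy.spatial.transform import Rotation as R
P={n:camera_params(n) for n in("scene","top")}
def K(n):
    p=P[n]; f=210/np.tan(np.radians(p["vertical_fov"]/2)); return f,p["cx"],p["cy"],np.array(p["T"])
def proj(n,X):
    f,cx,cy,T=K(n); c=(np.asarray(X,float)-T[:3,3])@T[:3,:3]; return np.stack([cx+f*c[...,0]/c[...,2],cy+f*c[...,1]/c[...,2]],-1)
def ray(n,px):
    f,cx,cy,T=K(n); d=T[:3,:3]@np.array([(px[0]-cx)/f,(px[1]-cy)/f,1]); return T[:3,3],d/np.linalg.norm(d)
def atz(n,px,z):
    o,d=ray(n,px); return o+d*(z-o[2])/d[2]
def tri(a,b):
    A=0;B=0;r=[ray("scene",a),ray("top",b)]
    for o,d in r:
        M=np.eye(3)-np.outer(d,d); A=A+M; B=B+M@o
    X=np.linalg.solve(A,B); return X,[np.linalg.norm(np.cross(X-o,d)) for o,d in r]
E
python3 - <<'E'
from h import *
np.set_printoptions(precision=4,suppress=True)
for n in("scene","top"):
    im=get_image(n)
    for q in("lid","lid_bar","lid_hinge","nipple","nipple_top","gun","gun_barrel","stand_hole","coupler_mouth"):
        try:
            for r in silhouettes(q,n)[:4]:
                m=r["mask"]; ys,xs=np.nonzero(m); print(n,q,round(r["p"],2),np.round(r["pixel"],1),len(xs),(xs.min(),xs.max(),ys.min(),ys.max()))
        except Exception as e: print(n,q,e)
im=get_image("scene")[:,:,::-1]; t=get_image("top")[:,:,::-1]
a=cv2.resize(im[180:330,220:420],None,fx=4,fy=4,interpolation=2); cv2.imwrite("pics/c1.png",a)
b=cv2.resize(t[150:240,180:300],None,fx=5,fy=5,interpolation=2)
c=cv2.resize(im[110:205,165:245],None,fx=5,fy=5,interpolation=2)
cv2.imwrite("pics/c2.png",b)
g=np.zeros((475,800,3),np.uint8); g[:,:400]=c; d=cv2.resize(t[210:300,330:430],None,fx=4,fy=4,interpolation=2); g[:360,400:]=d; cv2.imwrite("pics/c3.png",g)
E
```

```text
scene lid 0.96 [327.2 228.4] 1069 (np.int64(307), np.int64(348), np.int64(193), np.int64(258))
scene lid_hinge 0.66 [347.3 292.3] 19238 (np.int64(236), np.int64(463), np.int64(193), np.int64(385))
scene nipple_top 0.68 [382.6 241.4] 291 (np.int64(376), np.int64(394), np.int64(233), np.int64(252))
scene gun 0.81 [211.8 158.9] 319 (np.int64(207), np.int64(220), np.int64(144), np.int64(185))
scene gun 0.57 [180.1 146. ] 349 (np.int64(175), np.int64(189), np.int64(128), np.int64(168))
scene gun 0.56 [226.9 130.4] 402 (np.int64(218), np.int64(232), np.int64(113), np.int64(154))
scene gun_barrel 0.6 [209.8 161. ] 282 (np.int64(207), np.int64(219), np.int64(144), np.int64(185))
scene gun_barrel 0.57 [180.7 145.7] 378 (np.int64(175), np.int64(189), np.int64(127), np.int64(168))
scene gun_barrel 0.55 [225.4 130.2] 401 (np.int64(218), np.int64(232), np.int64(113), np.int64(154))
scene stand_hole 0.66 [220.  179.1] 1589 (np.int64(194), np.int64(237), np.int64(156), np.int64(203))
scene coupler_mouth 0.56 [225.5 148.9] 53 (np.int64(224), np.int64(229), np.int64(143), np.int64(153))
scene coupler
[... 657 characters left out ...]
241), np.int64(250))
top gun 0.62 [368.2 241.2] 171 (np.int64(361), np.int64(377), np.int64(233), np.int64(245))
top gun 0.62 [388.5 283.7] 138 (np.int64(379), np.int64(396), np.int64(279), np.int64(289))
top gun_barrel 0.53 [409.2 247.6] 184 (np.int64(399), np.int64(419), np.int64(240), np.int64(251))
top gun_barrel 0.48 [387.1 282.5] 186 (np.int64(379), np.int64(397), np.int64(278), np.int64(290))
top gun_barrel 0.46 [366.5 241. ] 173 (np.int64(361), np.int64(377), np.int64(234), np.int64(245))
top stand_hole 0.83 [362.5 241. ] 1136 (np.int64(340), np.int64(386), np.int64(218), np.int64(262))
top stand_hole 0.31 [205.8 264.9] 189 (np.int64(197), np.int64(212), np.int64(257), np.int64(271))
```

View pics/c1.png

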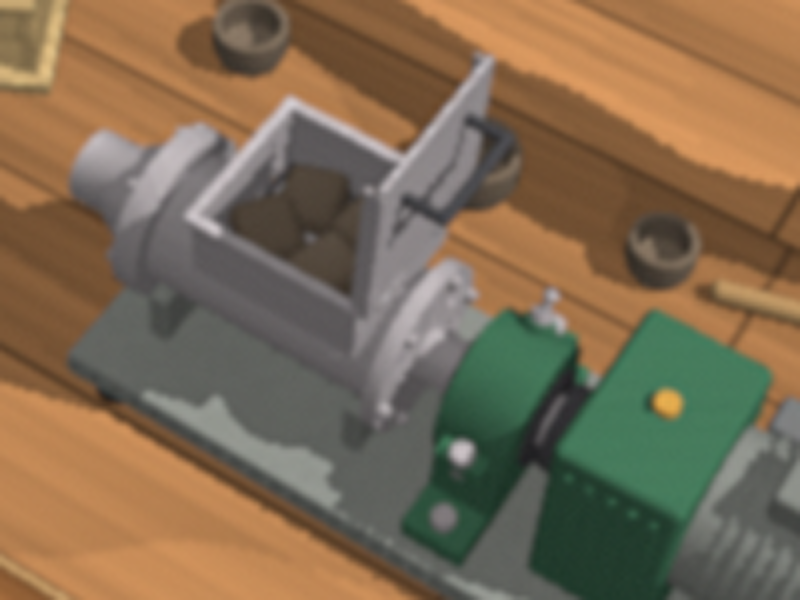

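View pics/c2.png

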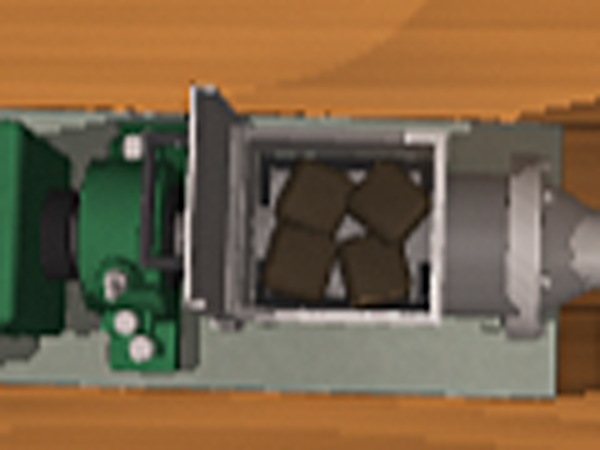

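View pics/c3.png

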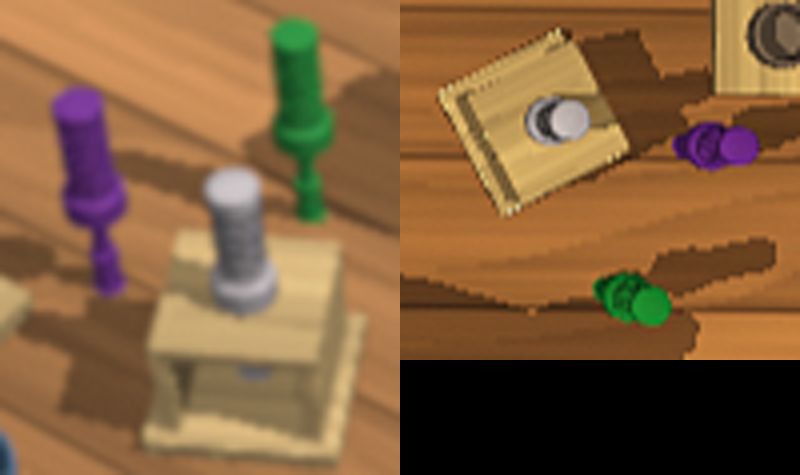

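The steel gun in the plywood stand (scene (212,160), top (370,240)) is the one: the description calls for a knurled steel barrel hanging nose down. The purple (183,147) and green (226,133) ones stand free and are look-alikes; the crop confirms it. The nipple shows at scene (357.5,254) and top (202.5,206), leaning to the robot's side. The bar is at scene (339,224) and top (210,190).

```bash
python3 - <<'E'
from h import *
np.set_printoptions(precision=4,suppress=True)
S=lambda x,y:np.array([220+(x+.5)/4-.5,180+(y+.5)/4-.5]); T=lambda x,y:np.array([180+(x+.5)/5-.5,150+(y+.5)/5-.5])
for nm,a,b in[("bar-x",(512,133),(150,262)),("bar+x",(443,216),(148,138)),("lidfree-x",(486,58),(197,308)),("lidfree+x",(375,190),(200,88)),
 ("rim -x-y",(292,98),(440,320)),("rim +x-y",(190,215),(446,128)),("nip",(551,295),(112,277)),("knob",(461,452),(133,147)),("bar mid",(477,175),(149,200))]:
    X,e=tri(S(*a),T(*b)); print(nm,X,np.array(e))
print("nip at z .173: scene",atz("scene",S(551,295),.173),"top",atz("top",T(112,277),.173))
print("rim at .206:",[atz("top",T(*p),.206) for p in((440,320),(446,128),(235,320),(243,125))],[atz("scene",S(*p),.206) for p in((292,98),(190,215))])
# gun rear top: centre of disc, z=.085+.060+.032=.177
print("gun rear",atz("scene",(165+233/5,110+186/5),.177),atz("top",(330+172/4,210+121/4),.177))
# stand corners at z .085 (top crop)
print("stand corners",[atz("top",(330+x/4,210+y/4),.085) for x,y in((160,28),(230,150),(110,215),(40,97))])
E
```

```text
bar-x [0.5589 0.0997 0.3024] [0.0037 0.0037]
bar+x [0.6306 0.0994 0.3023] [0.0002 0.0002]
lidfree-x [0.5327 0.068  0.3227] [0.0017 0.0017]
lidfree+x [0.6543 0.0672 0.3285] [0.0006 0.0006]
rim -x-y [ 0.5358 -0.0606  0.2041] [0.0026 0.0026]
rim +x-y [ 0.6517 -0.0619  0.2073] [0.0037 0.0037]
nip [0.5619 0.144  0.1783] [0.0033 0.0033]
knob [0.6533 0.1416 0.1184] [0.0009 0.0009]
bar mid [0.5949 0.0994 0.3014] [0.0016 0.0016]
nip at z .173: scene [0.5565 0.1456 0.173 ] top [0.5639 0.142  0.173 ]
rim at .206: [array([ 0.5369, -0.0629,  0.206 ]), array([ 0.6539, -0.065 ,  0.206 ]), array([0.5356, 0.0608, 0.206 ]), array([0.6544, 0.0584, 0.206 ])] [array([ 0.5358, -0.0575,  0.206 ]), array([ 0.6492, -0.0592,  0.206 ])]
gun rear [ 0.4648 -0.3778  0.177 ] [ 0.4607 -0.3858  0.177 ]
stand corners [array([ 0.5382, -0.3958,  0.085 ]), array([ 0.4388, -0.4525,  0.085 ]), array([ 0.3849, -0.3543,  0.085 ]), array([ 0.4805, -0.2972,  0.085 ])]
```

```bash
cat >> h.py <<'E'
np.set_printoptions(precision=4,suppress=True)
def pose():
    s=observe(); return np.array(s["position"]),R.from_rotvec(s["ee_rot"]),s
def down(yaw): # tool down, tool y at world angle yaw
    y=np.array([np.cos(yaw),np.sin(yaw),0]); z=np.array([0,0,-1.]); return R.from_matrix(np.stack([np.cross(y,z),y,z],1))
def to(p,Rt=None):
    p0,R0,s=pose(); d=R0.inv().apply(np.array(p)-p0); w=np.zeros(3) if Rt is None else (R0.inv()*Rt).as_rotvec()
    print("move",np.round(d,4).tolist(),np.round(w,4).tolist(),"t",s["clock"])
E
python3 - <<'E'
from h import *
to([.595,.16,.34],down(0)); to([.595,.16,.34],down(np.pi))
a=(165+233.5/5-.5,110+186.5/5-.5);b=(330+172.5/4-.5,210+121.5/4-.5)
print(tri(a,b))
E
```

```text
move [-0.5066, -0.2743, -0.1133] [0.0001, -0.0, 1.2279] t 1.2
move [-0.5066, -0.2743, -0.1133] [0.0, 0.0001, -1.9137] t 1.2
(array([ 0.4611, -0.3845,  0.1723]), [np.float64(0.001408410967477729), np.float64(0.001408410967477735)])
```

Emit:
jog_arm(
  motion=[
    [[-0.03, -0.02, -0.04, 0, 0, 0.1, 1], [-0.06, -0.03, -0.08, 0, 0, 0.2, 1], [-0.506, -0.274, -0.113, 0, 0, 1.228, 1], [-0.506, -0.274, -0.113, 0, 0, 1.228, 1], [-0.506, -0.274, -0.113, 0, 0, 1.228, 1], [-0.506, -0.274, -0.113, 0, 0, 1.228, 1], [-0.506, -0.274, -0.113, 0, 0, 1.228, 1], [-0.506, -0.274, -0.113, 0, 0, 1.228, 1], [-0.506, -0.274, -0.113, 0, 0, 1.228, 1], [-0.506, -0.274, -0.113, 0, 0, 1.228, 1]],
  ],
  force=20,
)

```text
clock: 2.03
position: [0.4688, 0.3002, 0.3222]
ee_rot: [-2.197, -2.246, -0.001]
force: [0.9, -0.0, -0.8]
width: 0.321
gripper_force: 0.0
```

```bash
python3 - <<'E'
from h import *
p,r,s=pose();print(p,r.as_matrix(),s["joints"],s["width"])
to([.595,.15,.34],down(0))
E
```

```text
[0.4688 0.3002 0.3222] [[-0.022   0.9998  0.0004]
 [ 0.9998  0.022   0.0007]
 [ 0.0007  0.0004 -1.    ]] [-0.977   0.2595  0.4059  1.6177 -0.1062  1.2855 -0.5314] 0.32141301138362127
move [-0.1529, 0.1229, -0.0178] [0.0004, -0.0007, 0.022] t 2.0333
```

Emit:
jog_arm(
  motion=[
    [[-0.153, 0.123, -0.018, 0, 0, 0.022, 1], [-0.153, 0.123, -0.018, 0, 0, 0.022, 1], [-0.153, 0.123, -0.018, 0, 0, 0.022, 1], [-0.153, 0.123, -0.018, 0, 0, 0.022, 1], [-0.153, 0.123, -0.018, 0, 0, 0.022, 1], [-0.153, 0.123, -0.018, 0, 0, 0.022, 1], [-0.153, 0.123, -0.018, 0, 0, 0.022, 1]],
  ],
)

```text
clock: 2.62
position: [0.596, 0.1501, 0.3396]
ee_rot: [2.219, 2.223, -0.0]
force: [-0.3, 0.2, 0.0]
width: 0.004
gripper_force: 0.0
```

```bash
python3 - <<'E'
from h import *
p,r,s=pose();print(p,r.as_rotvec(),s["width"],s["force"])
for n in("scene","top"):
    im=get_image(n)[:,:,::-1].copy(); c=proj(n,p); print(n,c)
    x,y=int(c[0])-50,int(c[1])-60; a=cv2.resize(im[y:y+100,x:x+100],None,fx=4,fy=4,interpolation=2)
    q=(c-[x,y])*4+2; cv2.circle(a,(int(q[0]),int(q[1])),3,(0,0,255),-1)
    g=a if n=="scene" else np.hstack([g,a]); print(x,y)
cv2.imwrite("pics/c4.png",g); to([.595,.135,.289],down(0))
E
```

```text
[0.596  0.1501 0.3396] [ 2.219   2.2228 -0.0004] 0.003533807542416776 [-0.3032  0.1681  0.0476]
scene [359.8177 223.1601]
309 163
top [187.8446 187.4488]
137 127
move [-0.0185, 0.0004, 0.0504] [-0.0008, -0.0007, 0.0069] t 2.7167
```

View pics/c4.png

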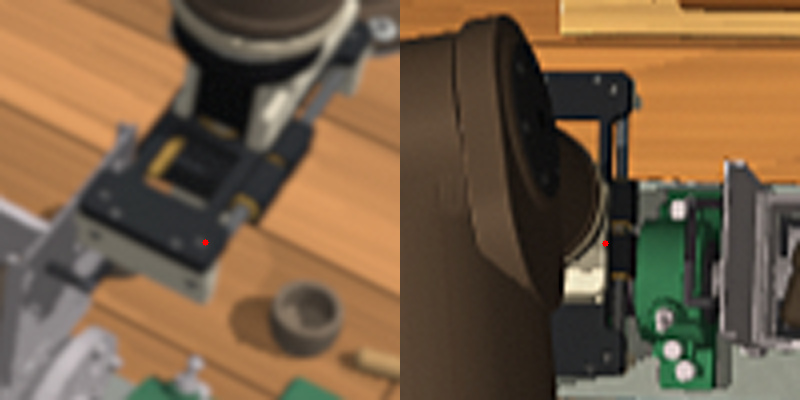

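Emit:
jog_arm(
  motion=[
    [[-0.012, 0, 0.05, 0, 0, 0.007, 1], [-0.012, 0, 0.05, 0, 0, 0.007, 1], [-0.02, 0, 0.05, 0, 0, 0.007, 1], [-0.026, 0, 0.05, 0, 0, 0.007, 1], [-0.032, 0, 0.05, 0, 0, 0.007, 1], [-0.038, 0, 0.05, 0, 0, 0.007, 1], [-0.044, 0, 0.048, 0, 0, 0.007, 1], [-0.05, 0, 0.048, 0, 0, 0.007, 1]],
  ],
)

```text
clock: 3.38
position: [0.596, 0.1028, 0.2933]
ee_rot: [2.221, 2.221, 0.005]
force: [-0.6, 4.0, 1.9]
width: 0.005
gripper_force: 1.5
```

Emit:
jog_arm(
  motion=[
    [[-0.012, 0, 0, 0, 0, 0, 1], [-0.025, 0, -0.001, 0, 0, 0, 1], [-0.038, 0, -0.001, 0, 0, 0, 1], [-0.05, 0, 0, 0, 0, 0, 1], [-0.062, 0, 0.004, 0, 0, 0, 1], [-0.074, 0, 0.008, 0, 0, 0, 1], [-0.085, 0, 0.015, 0, 0, 0, 1], [-0.095, 0, 0.023, 0, 0, 0, 1]],
  ],
)

```text
clock: 4.05
position: [0.5948, 0.0067, 0.2676]
ee_rot: [-2.222, -2.219, 0.0]
force: [-0.3, 7.1, -5.1]
width: 0.003
gripper_force: 3.7
```

```bash
python3 - <<'E'
from h import *
p,r,s=pose();print(p,s["force"])
im=get_image("scene")[:,:,::-1]; cv2.imwrite("pics/c5.png",cv2.resize(im[150:300,220:420],None,fx=4,fy=4,interpolation=2))
E
```

```text
[0.5948 0.0067 0.2676] [-0.3136  7.0536 -5.0541]
```

View pics/c5.png

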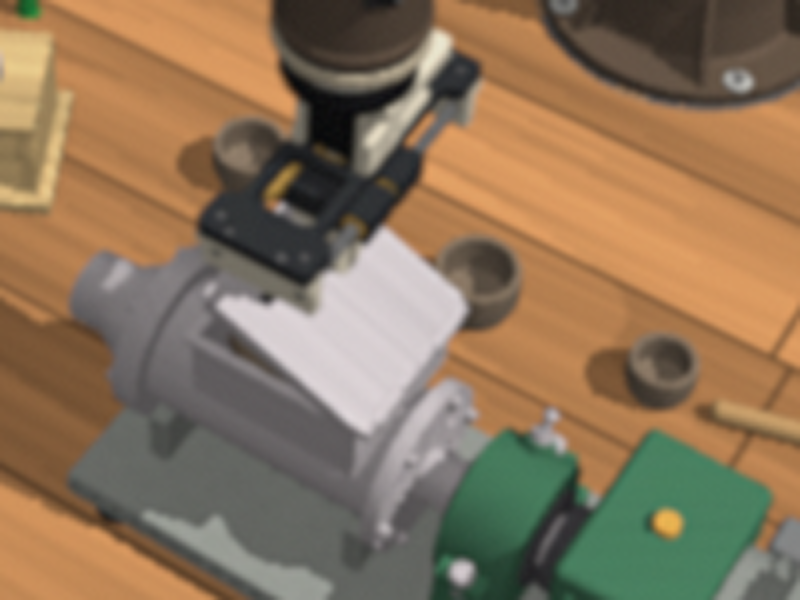

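The lid is down to about 27°, with the finger behind the bar at crop (265,295). I'll now go over the bar and press it down.

Emit:
jog_arm(
  motion=[
    [[0.012, 0, 0, 0, 0, 0, 1], [0.012, 0, -0.03, 0, 0, 0, 1], [-0.02, 0, -0.032, 0, 0, 0, 1], [-0.02, 0, -0.022, 0, 0, 0, 1], [-0.022, 0, -0.014, 0, 0, 0, 1], [-0.024, 0, -0.006, 0, 0, 0, 1], [-0.028, 0, 0.002, 0, 0, 0, 1], [-0.032, 0, 0.01, 0, 0, 0, 1], [-0.036, 0, 0.017, 0, 0, 0, 1]],
  ],
)

```text
clock: 4.85
position: [0.5952, -0.0284, 0.2506]
ee_rot: [-2.222, -2.221, 0.0]
force: [0.1, 1.0, 0.5]
width: 0.005
gripper_force: 0.4
```

Emit:
jog_arm(
  motion=[
    [[-0.004, 0, 0.004, 0, 0, 0, 1], [-0.005, 0, 0.008, 0, 0, 0, 1], [-0.005, 0, 0.012, 0, 0, 0, 1], [-0.005, 0, 0.014, 0, 0, 0, 1], [-0.005, 0, 0.014, 0, 0, 0, 1]],
  ],
)

```text
clock: 5.27
position: [0.5953, -0.0343, 0.241]
ee_rot: [2.223, 2.219, 0.004]
force: [-12.4, 0.5, 31.6]
width: 0.007
gripper_force: 15.5
```

```bash
python3 - <<'E'
from h import *
p,r,s=pose();print(p,s["force"])
im=get_image("scene")[:,:,::-1]; cv2.imwrite("pics/c6.png",cv2.resize(im[150:300,220:420],None,fx=4,fy=4,interpolation=2))
E
```

```text
[ 0.5953 -0.0343  0.241 ] [-12.3623   0.4561  31.6465]
```

View pics/c6.png

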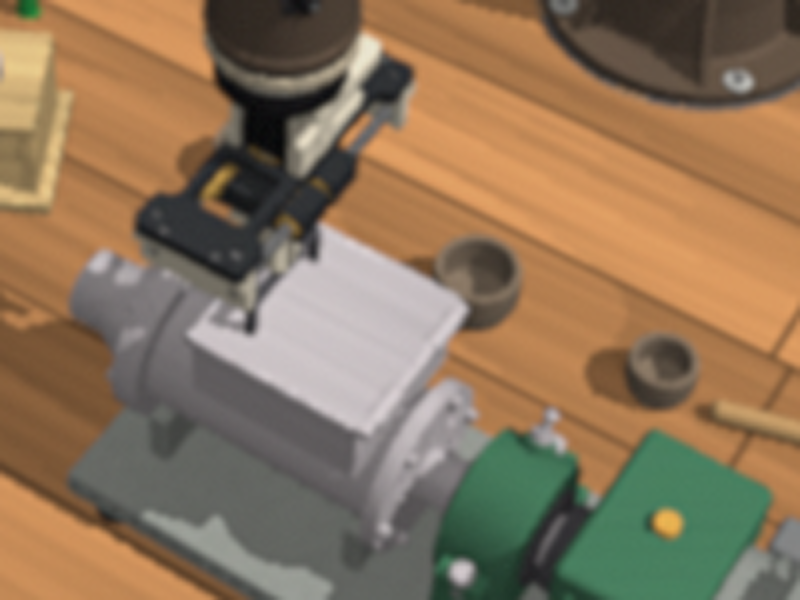

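The lid is flush shut: the finger rests on the bar, TCP z 0.241, which matches the bar top at 0.242. Next is the gun.

```bash
python3 - <<'E'
from h import *
print("purple",atz("top",(415,246.5),.16),"green",atz("top",(393,286),.16),"bottle",atz("top",(316,150),.2),"tin",atz("top",(348,155),.15))
to([.462,-.384,.30],down(np.radians(-38)))
E
```

```text
purple [ 0.4431 -0.5192  0.16  ] green [ 0.3212 -0.45    0.16  ] bottle [ 0.7342 -0.2083  0.2   ] tin [ 0.7304 -0.3138  0.15  ]
move [-0.3499, -0.1326, -0.0596] [0.0018, -0.0019, 0.6615] t 5.3167
```

Emit:
jog_arm(
  motion=[
    [[0, 0, -0.03, 0, 0, 0, 1], [0, 0, -0.06, 0, 0, 0, 1], [-0.35, -0.133, -0.07, 0, 0, 0.661, -0.2], [-0.35, -0.133, -0.07, 0, 0, 0.661, -0.2], [-0.35, -0.133, -0.07, 0, 0, 0.661, -0.2], [-0.35, -0.133, -0.07, 0, 0, 0.661, -0.2], [-0.35, -0.133, -0.07, 0, 0, 0.661, -0.2], [-0.35, -0.133, -0.07, 0, 0, 0.661, -0.2], [-0.35, -0.133, -0.07, 0, 0, 0.661, -0.2], [-0.35, -0.133, -0.07, 0, 0, 0.661, -0.2]],
  ],
)

```text
clock: 6.15
position: [0.4758, -0.3462, 0.3066]
ee_rot: [-2.822, -1.38, -0.001]
force: [1.1, -1.0, -0.1]
width: 0.534
gripper_force: 0.0
```

```bash
python3 - <<'E'
from h import *
p,r,s=pose();print(p,r.as_matrix()[:,1],s["width"],s["joints"])
for n in("scene","top"):
    get_image(n)
    for r in silhouettes("lid",n)[:1]+silhouettes("nipple_top",n)[:2]+silhouettes("gun",n)[:3]:
        ys,xs=np.nonzero(r["mask"]);print(n,round(r["p"],2),r["pixel"],(xs.min(),xs.max(),ys.min(),ys.max()))
to([.462,-.384,.24],down(np.radians(-38)))
E
```

```text
[ 0.4758 -0.3462  0.3066] [ 0.7891 -0.6142  0.0002] 0.534264964638669 [ 0.0022  0.3729  0.7669  1.5869 -0.2668  1.2898  0.1477]
scene 0.91 [300.3, 232.8] (np.int64(268), np.int64(333), np.int64(204), np.int64(258))
scene 0.83 [212.8, 158.7] (np.int64(207), np.int64(220), np.int64(145), np.int64(172))
scene 0.75 [226.8, 133.2] (np.int64(219), np.int64(231), np.int64(114), np.int64(154))
scene 0.55 [181.6, 145.0] (np.int64(175), np.int64(189), np.int64(127), np.int64(168))
top 0.94 [245.2, 192.1] (np.int64(224), np.int64(267), np.int64(174), np.int64(214))
top 0.57 [394.5, 286.0] (np.int64(391), np.int64(397), np.int64(284), np.int64(290))
top 0.37 [246.8, 189.8] (np.int64(225), np.int64(267), np.int64(174), np.int64(214))
move [-0.0419, 0.0126, 0.0662] [-0.0006, -0.0007, 0.0042] t 6.55
```

Emit:
jog_arm(
  motion=[
    [[-0.042, 0.0125, 0.04, 0, 0, 0.004, -0.2], [-0.042, 0.0125, 0.06, 0, 0, 0.004, -0.2], [-0.042, 0.0125, 0.095, 0, 0, 0.004, -0.2], [-0.042, 0.0125, 0.13, 0, 0, 0.004, -0.2], [-0.042, 0.0125, 0.16, 0, 0, 0.004, -0.2], [-0.042, 0.0125, 0.18, 0, 0, 0.004, -0.2], [-0.042, 0.0125, 0.189, 0, 0, 0.004, -0.2], [-0.042, 0.0125, 0.189, 0, 0, 0.004, -0.2]],
  ],
)

```text
clock: 7.22
position: [0.4605, -0.3839, 0.1157]
ee_rot: [-2.821, -1.374, 0.002]
force: [0.1, -0.2, 0.3]
width: 0.598
gripper_force: 0.0
```

Emit:
jog_arm(
  motion=[
    [[0, 0, -0.002, 0, 0, 0, 0.5], [0, 0, -0.002, 0, 0, 0, 1], [0, 0, -0.002, 0, 0, 0, 1], [0, 0, -0.002, 0, 0, 0, 1], [0, 0, -0.002, 0, 0, 0, 1], [0, 0, -0.002, 0, 0, 0, 1]],
  ],
  force=6,
)

```text
clock: 7.72
position: [0.4608, -0.3859, 0.1205]
ee_rot: [2.825, 1.373, 0.002]
force: [-1.4, 1.6, 7.2]
width: 0.328
gripper_force: 6.0
```

Emit:
jog_arm(
  motion=[
    [[0, 0, 0, 0, 0, 0, -0.2], [0, 0, 0, 0, 0, 0, -0.2], [0, 0, 0, 0, 0, 0, -0.2]],
  ],
)

```text
clock: 7.97
position: [0.4607, -0.3858, 0.1197]
ee_rot: [2.825, 1.373, 0.0]
force: [0.5, 0.8, -0.4]
width: 0.494
gripper_force: 0.0
```

```bash
python3 - <<'E'
from h import *
p,r,s=pose();print(p,r.as_matrix(),s["width"],s["force"],s["ft_torque"],s["joints"])
E
```

```text
[ 0.4607 -0.3858  0.1197] [[ 0.6179  0.7863  0.0003]
 [ 0.7863 -0.6179 -0.0001]
 [ 0.0001  0.0003 -1.    ]] 0.4941495003234338 [ 0.4902  0.7972 -0.3952] [-0.1179  0.1233  0.0021] [ 0.1601  0.5696  0.6666  1.7961 -0.4307  0.9255  0.3487]
```

Emit:
jog_arm(
  motion=[
    [[0, 0, 0, 0, 0, -0.12, -0.2], [0, 0, 0, 0, 0, -0.24, -0.2], [0, 0, 0, 0, 0, -0.36, -0.2], [0, 0, 0, 0, 0, -0.48, -0.2], [0, 0, 0, 0, 0, -0.6, -0.2], [0, 0, 0, 0, 0, -0.72, -0.2], [0, 0, 0, 0, 0, -0.84, -0.2], [0, 0, 0, 0, 0, -0.96, -0.2], [0, 0, 0, 0, 0, -1.08, -0.2], [0, 0, 0, 0, 0, -1.2, -0.2]],
  ],
)

```text
clock: 8.8
position: [0.4605, -0.3859, 0.1195]
ee_rot: [1.549, 2.733, -0.0]
force: [-0.1, 0.9, 0.1]
width: 0.6
gripper_force: 0.0
```

Emit:
jog_arm(
  motion=[
    [[0, 0, 0, 0, 0, -0.12, -0.2], [0, 0, 0, 0, 0, -0.24, -0.2], [0, 0, 0, 0, 0, -0.36, -0.2], [0, 0, 0, 0, 0, -0.37, -0.2], [0, 0, 0, 0, 0, -0.37, 0.2], [0, 0, 0, 0, 0, -0.37, 0.5], [0, 0, 0, 0, 0, -0.37, 1], [0, 0, 0, 0, 0, -0.37, 1], [0, 0, 0, 0, 0, -0.37, 1], [0, 0, 0, 0, 0, -0.37, 1]],
  ],
  force=50,
)

```text
clock: 9.63
position: [0.4621, -0.3846, 0.12]
ee_rot: [1.027, 2.967, 0.002]
force: [3.0, 4.9, 4.8]
width: 0.316
gripper_force: 50.0
```

```bash
python3 - <<'E'
from h import *
p,r,s=pose();print(p,r.as_matrix(),s["width"],s["force"],s["ft_torque"],s["joints"])
E
```

```text
[ 0.4621 -0.3846  0.12  ] [[-0.7859  0.6183  0.0019]
 [ 0.6183  0.7859  0.0009]
 [-0.001   0.0018 -1.    ]] 0.31561875656416905 [2.9738 4.8924 4.7829] [ 1.0819 -0.7973  0.0349] [ 0.4407  0.5048  0.237   1.7713 -0.15    0.882   1.649 ]
```

```bash
python3 - <<'E'
from h import *
G=np.array([.462,-.3848,.177])
a=np.array((165+233.5/5-.5,110+186.5/5-.5));b=np.array((330+172.5/4-.5,210+121.5/4-.5))
ds=a-proj("scene",G); dt=b-proj("top",G); print("shifts",ds,dt)
ns=np.array([220+551.5/4-.5,180+295.5/4-.5]); nt=np.array([180+112.5/5-.5,150+277.5/5-.5])
print("corrected",atz("scene",ns-ds,.173),atz("top",nt-dt,.173),tri(ns-ds,nt-dt))
X=atz("scene",ns-ds,.173); print("scene est in top",proj("top",X)+dt, "nt",nt)
out=[]
for n,x,y in(("scene",340,236),("top",185,186)):
    im=get_image(n)[:,:,::-1]; out.append(cv2.resize(im[y:y+40,x:x+40],None,fx=10,fy=10,interpolation=cv2.INTER_CUBIC))
cv2.imwrite("pics/c7.png",np.hstack(out))
E
```

```text
shifts [0.9116 1.1202] [-0.0332  0.0568]
corrected [0.5547 0.1421 0.173 ] [0.5641 0.1419 0.173 ] (array([0.5622, 0.1422, 0.182 ]), [np.float64(0.0023351285990232703), np.float64(0.002335128599023218)])
scene est in top [201.8385 208.0103] nt [202. 205.]
```

View pics/c7.png

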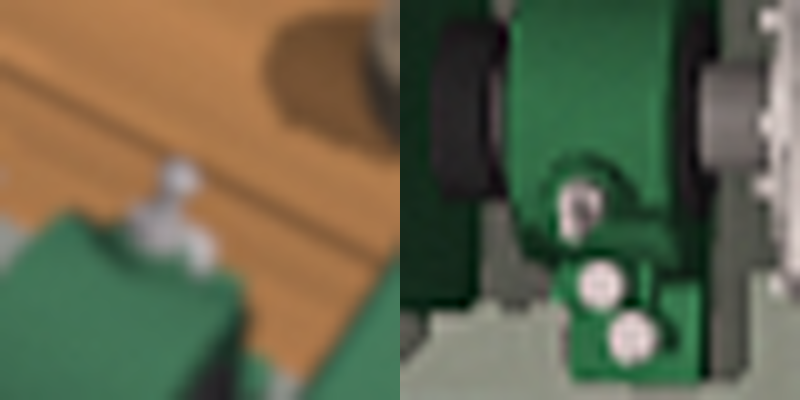

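The lid is shut. The nipple shows in the scene crop with its head at (181,170), i.e. pixel (357.6,252.6), and in the top crop as a bright blob (560-600,182-240), with the head towards its lower end at pixel (202,208). I'll fit the nipple's outline numerically in both pictures.

```bash
cat > fit.py <<'E'
from h import *
from scipy.optimize import minimize
ds,dt=np.array([.91,1.12]),np.array([-.03,.06])
ax=np.array([-np.sin(np.radians(35)),.003,np.cos(np.radians(35))]);ax/=np.linalg.norm(ax)
e1=np.cross([0,1,0],ax);e1/=np.linalg.norm(e1);e2=np.cross(ax,e1)
prof=[(0,4),(-.5,4.6),(-4,5),(-5,5),(-7,3),(-14,3),(-14.01,7.5),(-21,7.5)]
pts=[]
for (h0,r0),(h1,r1) in zip(prof[:-1],prof[1:]):
    for t in np.linspace(0,1,12):
        h,r=h0+(h1-h0)*t,r0+(r1-r0)*t
        for q in np.linspace(0,1,7):
            a=np.linspace(0,2*np.pi,40,endpoint=False)
            pts.append(h*ax+r*q*(np.cos(a)[:,None]*e1+np.sin(a)[:,None]*e2))
pts=np.concatenate(pts)/1000
W={"scene":(350,247,17,18,ds),"top":(195,198,16,14,dt)}
def cov(n,X):
    x,y,w,h,d=W[n]; p=(proj(n,X+pts)+d-[x-.5,y-.5])*8; m=np.zeros((h*8,w*8),np.float32)
    i=np.round(p).astype(int); ok=(i>=0).all(1)&(i[:,0]<w*8)&(i[:,1]<h*8); m[i[ok,1],i[ok,0]]=1
    m=cv2.dilate(m,np.ones((3,3))); return cv2.GaussianBlur(cv2.resize(m,(w,h),interpolation=cv2.INTER_AREA),(0,0),.5)
def sil(n):
    x,y,w,h,_=W[n]; im=get_image(n)[y:y+h,x:x+w].astype(float); s=(im.max(2)-im.min(2))/im.max(2); return np.clip((.55-s)/.4,0,1)
E
python3 - <<'E'
from fit import *
M={n:sil(n) for n in W}
for n in W: print(n);print("\n".join("".join("%2d"%round(9*v) for v in r) for r in M[n]))
def cost(n,X):
    c=cov(n,np.array(X)); return ((c-M[n])**2).sum()
for n in W:
    g=[(cost(n,(x,y,.173)),x,y) for x in np.arange(.543,.572,.001) for y in np.arange(.132,.152,.001)]
    g.sort(); print(n,np.array(g[:6]))
g=sorted((cost("scene",(x,y,.173))+cost("top",(x,y,.173)),x,y) for x in np.arange(.543,.572,.001) for y in np.arange(.132,.152,.001)); print(np.array(g[:6]))
X=np.array([*g[0][1:],.173])
for n in W: print("\n".join("".join("%2d"%round(9*v) for v in r) for r in cov(n,X))); print()
E
```

```text
scene
 0 0 0 0 0 0 0 0 0 0 0 0 0 0 0 0 0
 0 0 0 0 0 0 0 0 0 0 0 0 0 0 0 0 0
 0 0 0 0 0 0 0 0 0 0 0 0 0 0 0 0 0
 0 0 0 0 0 0 0 0 0 0 0 0 0 0 0 0 0
 0 0 0 0 0 0 2 3 3 1 0 0 0 0 0 0 0
 0 0 0 0 0 2 6 9 9 5 1 0 0 0 0 0 0
 0 0 0 0 0 3 9 9 9 8 3 0 0 0 0 0 0
 0 0 0 0 0 3 9 9 9 8 3 0 0 0 0 0 0
 0 0 0 1 2 4 9 9 8 4 1 0 0 0 0 0 0
 0 0 2 5 7 9 9 9 5 1 0 0 0 0 0 0 0
 0 1 4 9 9 9 9 9 5 1 0 0 0 0 0 0 0
 4 6 9 9 9 9 9 9 8 6 3 1 0 0 0 0 0
 6 5 7 9 9 9 9 9 9 9 8 4 0 0 0 0 0
 2 2 5 9 9 9 9 9 9 9 9 6 2 0 0 0 0
 3 2 3 5 7 9 9 9 9 9 9 7 2 0 0 0 0
 3 2 3 3 3 4 4 5 8 9 9 8 3 1 0 0 0
 3 3 3 2 2 2 2 3 5 9 9 8 6 5 2 0 0
 3 3 3 2 3 2 2 2 3 4 5 3 3 6 4 1 0
top
 4 0 0 0 0 0 0 0 0 0 0 0 0 1 1 1
 5 0 0 0 0 0 0 0 1 0 0 0 0 0 1 1
 5 0 0 0 1 1 0 0 1 0 1 1 1 1 0 0
 5 0 0 0 1 1 0 0 0 0 0 1 1 0 0 0
 4 0 0 0 1 0 0 0 0 0 0 0 0 1 0 0
 5 0 1 0 0 0 0 4 4 2 0 0 0 1 1 0
 8 0 0 0 0 0 9 9 9 9 3 0 1 0 1 0
 9 0 0 0 0 2 9 9 9 9 9 0 1 0 0 0
 9 1 0 0 0 3 9 9 9 9 9 0 0 0 1 1
 9 4 0 0 0 0 9 9 9 9 8 0 0 1 1 1
 9 7 0 0 0 0 9 9 9 9 2 0 0 0 1 0
 9 8 0 0 0 0 9 9 9 0 0 0 0 0 0 1
 9 9 0 0 0 0 2 7 1 0 0 0 0 0 0 0
 9 9 6 0 0 0 0 0 0 0 0 0 0 0 1 
[... 893 characters left out ...]
8 9 9 9 9 7 2 0 0 0 0 0 0 0
 0 1 5 8 9 9 9 9 8 2 0 0 0 0 0 0 0
 0 0 2 6 8 9 9 9 7 1 0 0 0 0 0 0 0
 0 0 0 1 4 7 8 8 4 0 0 0 0 0 0 0 0
 0 0 0 0 0 1 2 2 1 0 0 0 0 0 0 0 0
 0 0 0 0 0 0 0 0 0 0 0 0 0 0 0 0 0
 0 0 0 0 0 0 0 0 0 0 0 0 0 0 0 0 0

 0 0 0 0 0 0 0 0 0 0 0 0 0 0 0 0
 0 0 0 0 0 0 0 0 0 0 0 0 0 0 0 0
 0 0 0 0 0 0 0 0 0 0 0 0 0 0 0 0
 0 0 0 0 0 0 0 0 0 0 0 0 0 0 0 0
 0 0 0 0 0 0 0 0 0 0 0 0 0 0 0 0
 0 0 0 0 0 0 0 1 2 1 0 0 0 0 0 0
 0 0 0 0 0 0 4 7 8 7 3 0 0 0 0 0
 0 0 0 0 0 1 8 9 9 9 7 1 0 0 0 0
 0 0 0 0 0 3 8 9 9 9 8 2 0 0 0 0
 0 0 0 0 0 3 8 9 9 9 7 1 0 0 0 0
 0 0 0 0 0 2 8 9 9 8 4 0 0 0 0 0
 0 0 0 0 0 2 8 9 8 4 1 0 0 0 0 0
 0 0 0 0 0 1 4 7 5 1 0 0 0 0 0 0
 0 0 0 0 0 0 1 2 1 0 0 0 0 0 0 0
```

Both pictures agree on the nipple top at (0.553, 0.142, 0.173). Now I draw the gun straight up.

Emit:
jog_arm(
  motion=[
    [[0, 0, -0.01, 0, 0, 0, 1], [0, 0, -0.03, 0, 0, 0, 1], [0, 0, -0.055, 0, 0, 0, 1], [0, 0, -0.085, 0, 0, 0, 1], [0, 0, -0.12, 0, 0, 0, 1], [0, 0, -0.155, 0, 0, 0, 1], [0, 0, -0.19, 0, 0, 0, 1], [0, 0, -0.22, 0, 0, 0, 1], [0, 0, -0.22, 0, 0, 0, 1], [0, 0, -0.22, 0, 0, 0, 1]],
  ],
  force=60,
)

```text
clock: 10.67
position: [0.4604, -0.3865, 0.341]
ee_rot: [1.03, 2.966, -0.002]
force: [-0.8, 0.3, -5.8]
width: 0.318
gripper_force: 59.9
```

```bash
cat >> h.py <<'E'
N=np.array([.553,.142,.173]); AX=np.array([-np.sin(np.radians(35)),0.003,np.cos(np.radians(35))]); AX/=np.linalg.norm(AX)
yy=np.cross(-AX,np.cross([0,1.,0],-AX)); yy/=np.linalg.norm(yy); RN=R.from_matrix(np.stack([np.cross(yy,-AX),yy,-AX],1))
E
python3 - <<'E'
from h import *
p,r,s=pose();print(p,r.as_matrix(),s["width"],s["force"],s["ft_torque"],s["joints"])
for n in("scene","top"):
    get_image(n)
    for q in silhouettes("gun",n)[:3]:
        ys,xs=np.nonzero(q["mask"]);print(n,round(q["p"],2),q["pixel"],(xs.min(),xs.max(),ys.min(),ys.max()))
print("mouth px",proj("scene",p+r.apply([0,0,.1])),"head", proj("scene",p+r.apply([0,0,.035])))
to(N+AX*.15,RN)
to([.44,-.1,.33],RN)
E
```

```text
[ 0.4604 -0.3865  0.341 ] [[-0.7848  0.6197  0.0018]
 [ 0.6197  0.7848 -0.0018]
 [-0.0025 -0.0003 -1.    ]] 0.3180784257631181 [-0.7509  0.2841 -5.7848] [0.0053 0.0321 0.0218] [ 0.4059  0.3267  0.2867  1.4702 -0.0927  1.3555  1.6002]
scene 0.89 [227.5, 129.2] (np.int64(219), np.int64(230), np.int64(114), np.int64(153))
scene 0.66 [206.9, 112.8] (np.int64(198), np.int64(213), np.int64(103), np.int64(131))
scene 0.66 [181.6, 144.9] (np.int64(177), np.int64(189), np.int64(128), np.int64(168))
mouth px [207.9771 128.4891] head [205.7684 110.4168]
move [0.3207, 0.419, 0.0427] [-0.2001, -0.5925, -0.6456] t 10.8667
move [0.1919, 0.2118, 0.0082] [-0.2001, -0.5925, -0.6456] t 10.8667
```

Emit:
jog_arm(
  motion=[
    [[0.19, 0.21, 0.008, -0.2, -0.592, -0.646, 1], [0.19, 0.21, 0.008, -0.2, -0.592, -0.646, 1], [0.19, 0.21, 0.008, -0.2, -0.592, -0.646, 1], [0.19, 0.21, 0.008, -0.2, -0.592, -0.646, 1], [0.19, 0.21, 0.008, -0.2, -0.592, -0.646, 1], [0.19, 0.21, 0.008, -0.2, -0.592, -0.646, 1], [0.19, 0.21, 0.008, -0.2, -0.592, -0.646, 1], [0.19, 0.21, 0.008, -0.2, -0.592, -0.646, 1], [0.19, 0.21, 0.008, -0.2, -0.592, -0.646, 1], [0.19, 0.21, 0.008, -0.2, -0.592, -0.646, 1]],
  ],
)

```text
clock: 11.7
position: [0.4403, -0.1033, 0.3306]
ee_rot: [0.0, 2.53, -0.006]
force: [0.5, -0.5, -4.2]
width: 0.318
gripper_force: 60.0
```

```bash
python3 - <<'E'
from h import *
p,r,s=pose();print(p,r.as_matrix(),s["width"],s["force"],s["joints"])
to(N+AX*.15,RN)
E
```

```text
[ 0.4403 -0.1033  0.3306] [[-0.8189  0.0016  0.574 ]
 [-0.0009  1.     -0.0041]
 [-0.574  -0.0039 -0.8189]] 0.31827398935986784 [ 0.4656 -0.5411 -4.222 ] [ 0.1461 -0.2707  0.0431  2.2633 -0.1793  0.5528  1.8855]
move [-0.0021, 0.2459, 0.0428] [-0.0011, 0.0005, 0.0009] t 11.7
```

Emit:
jog_arm(
  motion=[
    [[0, 0.04, 0, 0, 0, 0, 1], [-0.001, 0.08, 0, 0, 0, 0, 1], [-0.001, 0.12, 0, 0, 0, 0, 1], [-0.002, 0.16, 0, 0, 0, 0, 1], [-0.002, 0.2, 0.01, 0, 0, 0, 1], [-0.002, 0.246, 0.03, 0, 0, 0, 1], [-0.002, 0.246, 0.043, -0.001, 0, 0, 1], [-0.002, 0.246, 0.043, -0.001, 0, 0, 1], [-0.002, 0.246, 0.043, -0.001, 0, 0, 1]],
  ],
)

```text
clock: 12.45
position: [0.4686, 0.1431, 0.2959]
ee_rot: [0.001, 2.531, -0.002]
force: [0.4, -1.1, -4.9]
width: 0.322
gripper_force: 60.0
```

```bash
python3 - <<'E'
from h import *
p,r,s=pose();print(p,s["width"],s["force"],s["joints"])
to(N+AX*.15,RN); to(N+AX*.115,RN)
m=p+r.apply([0,0,.1]); ds=np.array([.91,1.12]); print("mouth px pred",proj("scene",m)+ds,"nip",proj("scene",N)+ds, "axis dist",np.cross(m-N,AX))
im=get_image("scene")[:,:,::-1]; x,y=315,205; a=cv2.resize(im[y:y+60,x:x+60],None,fx=10,fy=10,interpolation=cv2.INTER_CUBIC)
for P in (m,N):
    q=(proj("scene",P)+ds-[x,y])*10+5; cv2.circle(a,tuple(int(v) for v in q),2,(0,0,255),-1)
cv2.imwrite("pics/c8.png",a)
E
```

```text
[0.4686 0.1431 0.2959] 0.3224642131363062 [ 0.4131 -1.1162 -4.9168] [ 0.5851 -0.1352 -1.0829  2.1998  0.3731  0.497   0.7601]
move [0.0014, -0.0007, -0.001] [0.0016, 0.0001, -0.0002] t 12.45
move [0.0014, -0.0007, 0.034] [0.0016, 0.0001, -0.0002] t 12.45
mouth px pred [365.2956 235.8044] nip [357.666  252.8677] axis dist [ 0.0007 -0.0014  0.0005]
```

View pics/c8.png

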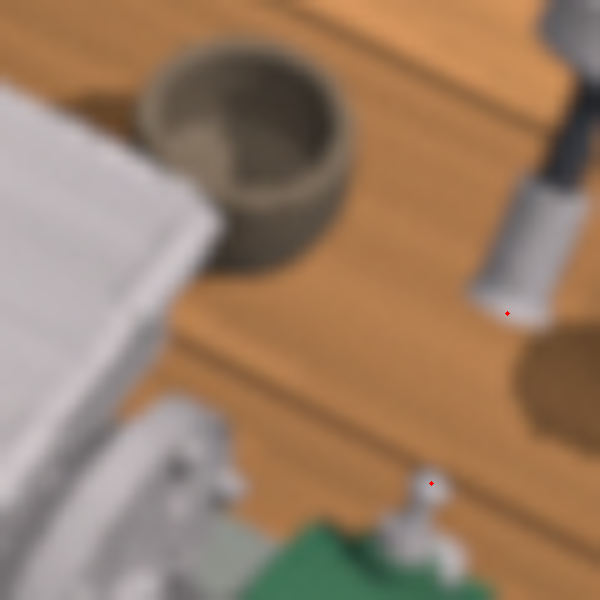

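Emit:
jog_arm(
  motion=[
    [[0.001, -0.0005, 0.008, 0.001, 0, 0, 1], [0.0012, -0.0005, 0.016, 0.001, 0, 0, 1], [0.0012, -0.0005, 0.024, 0.001, 0, 0, 1], [0.0012, -0.0005, 0.03, 0.001, 0, 0, 1], [0.0012, -0.0005, 0.034, 0.001, 0, 0, 1], [0.0012, -0.0005, 0.036, 0.001, 0, 0, 1], [0.0012, -0.0005, 0.036, 0.001, 0, 0, 1], [0.0012, -0.0005, 0.036, 0.001, 0, 0, 1]],
  ],
)

```text
clock: 13.17
position: [0.4878, 0.1413, 0.2665]
ee_rot: [0.001, 2.528, -0.006]
force: [-0.7, 0.4, -4.9]
width: 0.323
gripper_force: 60.0
```

```bash
cat > st.py <<'E'
from h import *
p,r,s=pose();print(p,s["width"],"Ftool",r.inv().apply(s["force"]),"T",s["ft_torque"],"j",s["joints"],"t",s["clock"])
print("mouth in nipple frame (mm)",RN.inv().apply(p+r.apply([0,0,.1])-N)*1000); to(N+AX*.1,RN)
E
python3 st.py
```

```text
[0.4878 0.1413 0.2665] 0.3225535023797717 Ftool [3.4502 0.4194 3.6036] T [0.0077 1.3832 0.0298] j [ 0.6296  0.0132 -1.2172  2.2205  0.7526  0.509   0.393 ] t 13.1667
mouth in nipple frame (mm) [ -0.4571  -1.1744 -13.9452]
move [0.0002, 0.001, 0.0139] [-0.0017, 0.0024, 0.0005] t 13.1667
```

j3 is getting close to its limit. The gun is round, so I'll turn the tool about the gun's axis and see how the arm relaxes.

Emit:
jog_arm(
  motion=[
    [[0, 0.0005, 0, 0, 0, -0.08, 1], [0, 0.001, 0, 0, 0, -0.16, 1], [0, 0.001, 0, 0, 0, -0.24, 1], [0, 0.001, 0, 0, 0, -0.24, 1], [0, 0.001, 0, 0, 0, -0.24, 1]],
  ],
)

```text
clock: 13.58
position: [0.4877, 0.1427, 0.2667]
ee_rot: [-0.3, 2.513, -0.102]
force: [-0.1, -0.6, -5.2]
width: 0.317
gripper_force: 60.0
```

```bash
python3 st.py
```

```text
[0.4877 0.1427 0.2667] 0.31740891880621963 Ftool [3.1245 0.1235 4.2004] T [0.0151 1.3278 0.0094] j [ 0.6275  0.0144 -1.2205  2.2199  0.7584  0.5122  0.6227] t 13.5833
mouth in nipple frame (mm) [ -0.5968   0.206  -14.258 ]
move [0.0004, -0.0003, 0.0143] [-0.0022, 0.0032, 0.2391] t 13.5833
```

Emit:
jog_arm(
  motion=[
    [[0, 0, 0.003, 0, 0.002, 0, 1], [0, 0, 0.006, -0.001, 0.003, 0, 1], [0, 0, 0.009, -0.002, 0.003, 0, 1], [0, 0, 0.011, -0.002, 0.003, 0, 1], [0, 0, 0.011, -0.002, 0.003, 0, 1], [0, 0, 0.011, -0.002, 0.003, 0, 1]],
  ],
)

```text
clock: 14.08
position: [0.4938, 0.143, 0.2573]
ee_rot: [-0.303, 2.516, -0.099]
force: [-0.5, 0.1, -5.2]
width: 0.319
gripper_force: 60.0
```

```bash
python3 st.py
```

```text
[0.4938 0.143  0.2573] 0.31878136646177474 Ftool [3.2754 0.9504 4.01  ] T [ 0.1153  1.3767 -0.0445] j [ 0.59    0.0655 -1.2136  2.2228  0.8592  0.5349  0.5274] t 14.0833
mouth in nipple frame (mm) [ 0.2023  0.6772 -3.0284]
move [0.0, -0.0007, 0.003] [0.0003, -0.0008, 0.2407] t 14.0833
```

Emit:
jog_arm(
  motion=[
    [[0, -0.0005, 0.0015, 0, 0, 0, 1], [0, -0.0005, 0.003, 0, 0, 0, 1], [0, -0.0005, 0.0045, 0, 0, 0, 1], [0, -0.0005, 0.006, 0, 0, 0, 1], [0, -0.0005, 0.0075, 0, 0, 0, 1], [0, -0.0005, 0.009, 0, 0, 0, 1], [0, -0.0005, 0.0105, 0, 0, 0, 1]],
  ],
)

```text
clock: 14.67
position: [0.5003, 0.1431, 0.2491]
ee_rot: [-0.305, 2.515, -0.099]
force: [1.3, 0.6, -4.4]
width: 0.321
gripper_force: 60.0
```

```bash
python3 st.py
```

```text
[0.5003 0.1431 0.2491] 0.32077086606439725 Ftool [1.2708 0.9503 4.3426] T [-0.1064  1.0755 -0.0609] j [ 0.5472  0.1055 -1.1935  2.2271  0.9452  0.5513  0.4462] t 14.6667
mouth in nipple frame (mm) [-0.5434  0.9804  7.4419]
move [0.0007, -0.0007, -0.0074] [0.0012, 0.0003, 0.2421] t 14.6667
```

Emit:
jog_arm(
  motion=[
    [[0, -0.0003, 0.001, 0, 0, 0, 1], [0, -0.0005, 0.0025, 0, 0, 0, 1], [0, -0.0005, 0.004, 0, 0, 0, 1], [0, -0.0005, 0.005, 0, 0, 0, 1], [0, -0.0005, 0.006, 0, 0, 0, 1]],
  ],
)

```text
clock: 15.08
position: [0.5036, 0.1428, 0.2442]
ee_rot: [-0.306, 2.515, -0.099]
force: [-5.7, 2.7, 4.4]
width: 0.32
gripper_force: 60.0
```

```bash
python3 st.py
```

```text
[0.5036 0.1428 0.2442] 0.3200135532280885 Ftool [ 1.427   3.1517 -6.8705] T [0.7674 1.5327 0.4861] j [ 0.5251  0.1254 -1.1807  2.2299  0.9862  0.5589  0.4079] t 15.0833
mouth in nipple frame (mm) [-0.3747  0.6212 13.3201]
move [0.0005, -0.0004, -0.0133] [0.0012, 0.0001, 0.2425] t 15.0833
```

Emit:
jog_arm(
  motion=[
    [[0, 0, 0.001, 0, 0, 0, 1], [0, 0, 0.0025, 0, 0, 0, 1], [0, 0, 0.004, 0, 0, 0, 1], [0, 0, 0.005, 0, 0, 0, 1], [0, 0, 0.005, 0, 0, 0, 1]],
  ],
)

```text
clock: 15.5
position: [0.5064, 0.1428, 0.2401]
ee_rot: [-0.306, 2.515, -0.099]
force: [-7.8, 2.2, 4.5]
width: 0.32
gripper_force: 60.0
```

```bash
python3 st.py
```

```text
[0.5064 0.1428 0.2401] 0.3200471022025461 Ftool [ 3.2147  3.0339 -8.1744] T [0.6611 1.4762 0.4024] j [ 0.5059  0.1417 -1.1695  2.2319  1.0195  0.5657  0.3762] t 15.5
mouth in nipple frame (mm) [-0.3377  0.6759 18.2764]
move [0.0005, -0.0004, -0.0183] [0.0011, 0.0001, 0.2427] t 15.5
```

Emit:
jog_arm(
  motion=[
    [[0, 0, 0.0015, 0, 0, 0, 1], [0, 0, 0.003, 0, 0, 0, 1], [0, 0, 0.0045, 0, 0, 0, 1], [0, 0, 0.006, 0, 0, 0, 1], [0, 0, 0.0065, 0, 0, 0, 1], [0, 0, 0.0065, 0, 0, 0, 1]],
  ],
)

```text
clock: 16.0
position: [0.5101, 0.1428, 0.2349]
ee_rot: [-0.306, 2.515, -0.099]
force: [-9.4, 2.4, 8.4]
width: 0.317
gripper_force: 60.0
```

```bash
python3 st.py
```

```text
[0.5101 0.1428 0.2349] 0.316807650997548 Ftool [  2.2234   3.016  -12.2329] T [0.6172 1.6743 0.3353] j [ 0.4827  0.1618 -1.1551  2.2342  1.0599  0.5738  0.3383] t 16.0
mouth in nipple frame (mm) [-0.3996  0.7218 24.6369]
move [0.0005, -0.0005, -0.0246] [0.001, 0.0004, 0.2429] t 16.0
```

Emit:
jog_arm(
  motion=[
    [[0, 0, 0.001, 0, 0, 0, 1], [0, 0, 0.001, 0, 0, 0, 1], [0, 0, 0.001, 0, 0, 0, 1], [0, 0, 0.001, 0, 0, 0, 1], [0, 0, 0.001, 0, 0, 0, 1]],
  ],
)

```text
clock: 16.42
position: [0.5106, 0.1428, 0.2342]
ee_rot: [-0.306, 2.515, -0.099]
force: [-10.3, 2.5, 8.3]
width: 0.32
gripper_force: 60.0
```

```bash
python3 st.py; python3 - <<'E'
from h import *
f=[]
for i in range(4):
    get_image("top" if i%2 else "scene"); p,r,s=pose(); f.append([*r.inv().apply(s["force"]),*(RN.inv().apply(p+r.apply([0,0,.1])-N)*1000)])
print(np.array(f))
for n in("scene","top"):
    get_image(n)
    for q in silhouettes("lid",n)[:1]+silhouettes("gun",n)[:3]:
        ys,xs=np.nonzero(q["mask"]);print(n,round(q["p"],2),q["pixel"],(xs.min(),xs.max(),ys.min(),ys.max()))
ds=np.array([.91,1.12]); print("head underside px if nose in 13.5:",proj("scene",N+AX*(.113-.06-.0135))+ds, "if 8:",proj("scene",N+AX*(.113-.06-.008))+ds)
E
```

```text
[0.5106 0.1428 0.2342] 0.3199591059843308 Ftool [  2.9669   3.2481 -12.7625] T [0.6083 1.6774 0.3745] j [ 0.4795  0.1645 -1.1531  2.2346  1.0656  0.575   0.3329] t 16.4167
mouth in nipple frame (mm) [-0.3884  0.7024 25.5382]
move [0.0005, -0.0005, -0.0255] [0.0009, 0.0004, 0.2429] t 16.4167
[[  3.6951   3.3537 -12.016   -0.3983   0.7197  25.531 ]
 [  3.0451   2.8855 -12.4345  -0.3747   0.7082  25.5292]
 [  2.4888   2.4625 -11.514   -0.3909   0.6831  25.5174]
 [  3.6176   3.1456 -11.9015  -0.358    0.718   25.5244]]
scene 0.76 [300.0, 233.5] (np.int64(267), np.int64(335), np.int64(203), np.int64(259))
scene 0.82 [366.7, 226.0] (np.int64(353), np.int64(382), np.int64(202), np.int64(258))
scene 0.73 [181.4, 148.3] (np.int64(176), np.int64(189), np.int64(128), np.int64(168))
scene 0.72 [224.5, 130.4] (np.int64(218), np.int64(231), np.int64(113), np.int64(154))
top 0.7 [388.3, 287.3] (np.int64(379), np.int64(396), np.int64(279), np.int64(289))
top 0.69 [198.5, 217.8] (np.int64(191), np.int64(206), np.int64(204), np.int64(231))
top 0.66 [406.9, 244.3] (np.int64(397), np.int64(419), np.int64(239), np.int64(252))
head underside px if nose in 13.5: [363.6908 238.9353] if 8: [364.5391 236.9735]
```

```bash
python3 -c "
from cell import *
print(sign_off())"
```

```text
the job is handed in; nothing more can be done
None
```

I shut the lid fully, snapped the steel gun's coupler onto the nipple and pushed the nose in about 13 mm (estimated from arm position and about 16 N of push); the arm is still gripping and holding it, and I handed the job in at about 17 s.

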